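Find the stamped stock crate and send it to the dispatch line

ROBOT

A 6-joint arm with a two-finger parallel gripper is mounted at the origin on the work surface. World frame = base frame: x ahead of the robot, y to its left, z up, the work surface at z = 0. Lengths are in m, angles in degrees, forces in N, time in s.
With the tool pointing down it reaches from about 0.25 to 0.725 m from the base axis. Payload 9.7 kg.
Tool frame: the origin (TCP) lies between the finger pads; the fingertips stand 14 mm ahead of it and the grasp point (between the pads) lies 5 mm behind it; z points along the fingers, y is the direction in which the jaws open and shut (so a half turn about z gives the same grasp; the last joint's range is limited). The gripper opens to 85 mm and grips with 20 to 120 N. Pads are 22 mm wide; open, the fingers measure 114 mm over their backs; the gripper's body (76 mm by 85 mm) begins 54 mm behind the grasp point. The pads swing forward as they close: fully open they stand 13 mm farther back than shut.
Start: joints at [70.76, 4.979, 10.078, 95.1, 0, 90], TCP at [0.181, 0.519, 0.208] pointing down, gripper open.
Joint ranges: [-179.16, 179.16], [-48.56, 103.87], [-65.8, 70.77], [-126.05, 130.52], [-82.76, 87.17], [-180, 180]. Speed limits (degrees/s): [127.2, 127.2, 147.25, 180, 180, 180].

INTERFACE

Orientations are given as [roll, pitch, yaw] about the fixed x, y, z axes, in that order (R = Rz(yaw) Ry(pitch) Rx(roll)).
In Python, from rig import arm gives the robot as it stands.
- The arm moves only by the tool jog_arm, never from a script. Its argument "targets" is a list of rows, each an object of numbers: "tx", "ty", "tz": the shift along the world's x, y, z in cm; "yaw": the turn about the world's z in degrees. In form: [{"tx": .., "ty": .., "tz": .., "yaw": ..}, ...]. A call has 1 to 8 rows; each row is the pose to reach, as a shift and turn from the pose commanded when the call began; what a row does not reach only later rows make up. A row lasts 1/8 s, in which the tool goes at most 62.5 mm and 10.7 degrees, less where a joint would pass 70% of its speed; a pose out of reach is approached as far as the arm can. A call with a gripper value outside its range is refused whole. "claw" is the finger opening in cm, from 0 to 8.54, set as the call begins (left out, the last holds). The fingers move at their own pace and stop on an object; "newtons" is the grip in N (left out, the last holds). Time passes only in rows, so rows that repeat a pose let the fingers close. It gives the time, the measured TCP pose, the force and the opening at its end, in the units of the state.
- arm.observe(): the state, without advancing time (a new reading comes with each control period).
- arm.read_camera(name): name is "scene" or "top" or "wrist"; returns the picture (480x640x3 uint8, red, green, blue); there is no depth.
- arm.calibration(name): a dict with "mtx" (3x3 intrinsics, pixels), "k1" (the pictures are not rectified: a ray, as slopes to the right and down, at radius r is drawn at 1 + k1 r^2 times it, then the intrinsics apply), "eye" and "attitude" of the camera in the world. Camera axes: x right, y up, looking along -z (the intrinsics and any distortion apply to the point x, -y, -z); pixel columns grow to the right and rows downward; lengths in m; the calibration is good to about 2 mm. A picture is of the moment at which its call begins: read the wrist's pose just before it. calibration takes no time and is no camera call; for the wrist camera it gives the pose at the moment of the call.
- arm.job_done(): hands the job in, once; it reports no verdict.
Trained networks look in the newest picture that a camera, given by its name, has taken for a name from the list of things; names that differ only in an ending like _2 or _b are one class to them, and where a whole thing is asked for, a point or a joint stands for the part that bears it (a point fixed in the world has none). Each returns a list of dicts, best first, with "p" (0 to 1); they miss things now and then, are a little off and sometimes report something else, mostly with a low value. They report only what shows in the picture. A call takes as long as a camera call.
- arm.spot_in(camera, query): "box" ([left, top, right, bottom] as shares, 0 to 1, of the picture: columns of its width, rows of its height, round what is visible of it).
- arm.landmark_of(camera, query): "centre" ([row, column] as shares, 0 to 1, of the picture: columns of its width, rows of its height: a listed point, or the origin of a listed thing).
The state is a dict: "t": time; "q": joint angles; "qvel": joint speeds; "tau": joint torques, N m; "position": TCP position; "tcp_rot": TCP orientation; "wrist_force": force on the tool from outside, world axes, zero at the start; "torque": the same for the moment, N m; "grip_width": finger opening in m.
Only numpy, scipy, OpenCV 4.12 (cv2) and the standard library are available. Lean on these libraries where they do the work, as an engineer would, in place of code of your own. Each camera call takes 0.05 s, during which the arm holds its last target. There are 200 camera calls.

TASK

One of the two yellow crates has a red diamond stamped on its underside: with the fingertips, tip up first the crate on the robot's left and let it back down, then the one on the right, each steeply (about 65 degrees) towards the robot against the metal stop strip, so that its underside shows. Then push the stamped crate straight out, away from the robot, until it stands flat, square and centred across the green-and-white dispatch line, leaving the other crate standing where it was. Only push and tip: do not lift or carry a crate or turn one over, and leave the bottles and jars alone.

Things in the scene. Friction and masses are not known exactly. Their poses are not given: they have to be found in the camera images.
- marked_crate: open empty yellow crate, loose, 170 mm along x, 160 mm along y, 60 mm tall, walls 5 mm, floor 7 mm, 0.25 to 0.5 kg. Origin: centre of its underside; z up. At the start x points away from the robot, nearly square to the stop strip, its near wall 4 to 18 mm beyond the strip. The one with the stamp, on the left or on the right; from outside it looks like the other.
- plain_crate: open empty yellow crate, loose, 170 mm along x, 160 mm along y, 60 mm tall, walls 5 mm, floor 7 mm, 0.25 to 0.5 kg. Origin: centre of its underside; z up. At the start x points away from the robot, nearly square to the stop strip, its near wall 4 to 18 mm beyond the strip. The one without a stamp. Pushed towards the robot from inside its near wall, a crate slides to the strip, then tips over it; let go below 75 degrees, it falls back.
- stamp (a point): centre of the red diamond (95 mm a side, its corners along the crate's x and y) on the underside of the stamped crate; it can be seen only while that crate is tipped up
- stop_strip: fixed aluminium strip on the table, 20 mm wide, 480 mm long, 6 mm high, on the robot's side of both crates. Origin at table height in the middle of its far edge (facing the crates), x away from the robot square to the strip, y along it to the robot's left. The left crate's centre is about 140 mm to +y, the right one's 140 mm to -y.
- dispatch_line: green and white tape on the table beyond the crates, 30 mm wide, 620 mm long, flat; origin at its centre, x across it pointing away from the robot, y along it to the robot's left
- amber_bottle: brown glass bottle with black cap and paper label, 72 mm diameter, 170 mm tall; loose, origin at the centre of its underside. Leave it alone.
- blue_bottle: blue plastic bottle with white cap and paper label, 64 mm diameter, 150 mm tall; loose, origin at the centre of its underside. Leave it alone.
- white_jar: white jar with red lid, 48 mm diameter, 65 mm tall, standing in the gap between the two crates; loose, origin at the centre of its underside. Leave it alone.
- small_vial: small brown bottle with red cap, 34 mm diameter, 60 mm tall, standing near the middle of the dispatch line, between the crates' ways to it; loose, origin at the centre of its underside. Leave it alone.
- tall_jar: white jar with blue lid, 70 mm diameter, 110 mm tall, at the far left; loose, origin at the centre of its underside. Leave it alone.
- green_jar: white jar with green lid, 60 mm diameter, 90 mm tall, at the far right; loose, origin at the centre of its underside. Leave it alone.

How it is judged:
By the outcome, as a careful person would: the job done as asked, in the order asked, and still so for the second after the job is handed in, with the robot touching nothing.
It also fails if it takes over 72 s, if anything falls off the work surface, if the arm or the gripper's body presses on something with over 40 N, if the wrist force passes 120 N, or if a joint passes its speed limit or range.

## Working session

There is one attempt and no reset: what is moved stays moved. The work goes in short steps, Python scripts to look and compute and a tool call to move; the robot and the scene stay as the last step left them, time stands still between calls to the robot, and variables do not carry over. Pictures are saved under pics/ and viewed, about 8 in all and at most 12, crops included, and the job is handed in when it is done.

Besides the shell and the picture viewer there is one more tool, called after "Call:" as name(argument=value, ...), one argument or row to a line, values as JSON. jog_arm: Moves the arm, as the interface text tells. Its arguments: {"type":"object","properties":{"targets":{"type":"array"},"claw":{"type":"number"},"newtons":{"type":"number"}},"required":["targets"]}

```bash
ls; mkdir -p pics; python3 - <<'E'
from rig import arm
import cv2
s=arm.observe(); print({k:s[k] for k in('t','position','tcp_rot','wrist_force','grip_width')})
for n in('scene','top'):
    c=arm.calibration(n); print(n,c)
    cv2.imwrite(f'pics/{n}0.png',arm.read_camera(n)[:,:,::-1])
    for q in('marked_crate','plain_crate','stop_strip','dispatch_line','white_jar','small_vial'): print(q,[(round(d['p'],2),[round(v,3) for v in d['centre']]) for d in arm.landmark_of(n,q)[:3]])
E
```

```text
pics
{'t': 0.0, 'position': array([0.18115304, 0.5190444 , 0.20697041]), 'tcp_rot': array([-1.79924539e+02, -3.38287988e-05,  1.60760211e+02]), 'wrist_force': array([ 0.23037918, -0.50835316, -0.25951922]), 'grip_width': 0.08544459240451575}
scene {'mtx': array([[553.2328412 ,   0.        , 317.35215345],
       [  0.        , 553.2328412 , 246.2134638 ],
       [  0.        ,   0.        ,   1.        ]]), 'k1': -0.058974662862640144, 'eye': array([1.08167173, 0.42788826, 0.88944297]), 'attitude': array([ 37.15651429,   0.69309382, 127.93509698])}
marked_crate [(0.92, [0.418, 0.435]), (0.59, [0.352, 0.269])]
plain_crate [(0.62, [0.562, 0.608])]
stop_strip [(0.92, [0.427, 0.564])]
dispatch_line []
white_jar [(0.91, [0.469, 0.532])]
small_vial []
top {'mtx': array([[516.58268691,   0.        , 326.06091805],
       [  0.        , 516.58268691, 245.22326232],
       [  0.        ,   0.        ,   1.        ]]), 'k1': -0.12229402296409095, 'eye': array([0.46796316, 0.01334851, 1.06068561]), 'attitude': array([  6.41440718,   0.58064792, -90.16811389])}
marked_crate [(0.77, [0.59, 0.628])]
plain_crate [(0.59, [0.57, 0.416])]
stop_strip [(0.7, [0.684, 0.524])]
dispatch_line [(0.81, [0.463, 0.515])]
white_jar [(0.81, [0.609, 0.517])]
small_vial [(0.69, [0.476, 0.533])]
```

View pics/top0.png

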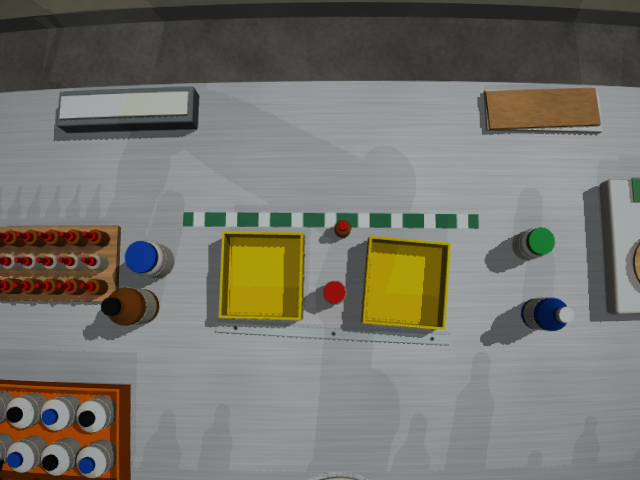

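View pics/scene0.png

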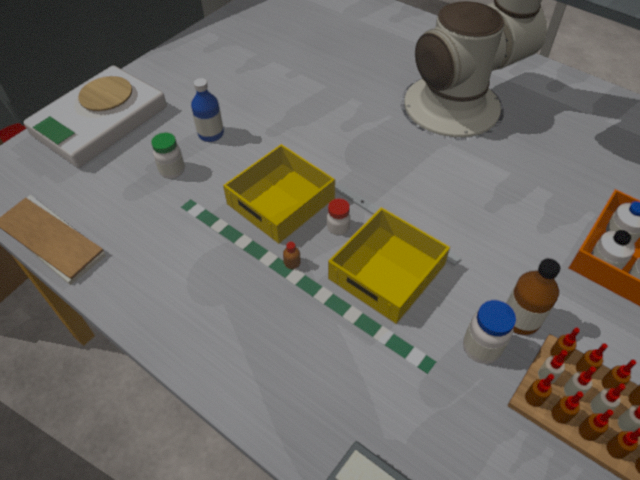

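```bash
cat > h.py <<'E'
from rig import arm
import cv2, numpy as np
from scipy.spatial.transform import Rotation as R
from scipy.optimize import minimize
def rot(c): return R.from_euler('xyz',c['attitude'],degrees=True).as_matrix()
def project(c,P):
    p=(np.atleast_2d(P)-c['eye'])@rot(c); u=np.c_[p[:,0],-p[:,1]]/-p[:,2:3]
    u=u*(1+c['k1']*(u**2).sum(1,keepdims=True)); M=c['mtx']
    return np.c_[u[:,0]*M[0,0]+M[0,2],u[:,1]*M[1,1]+M[1,2]]
def world(c,px,z):
    px=np.atleast_2d(np.asarray(px,float)); 
    u=cv2.undistortPoints(px[:,None],c['mtx'],np.array([c['k1'],0,0,0])) [:,0]
    d=np.c_[u[:,0],-u[:,1],-np.ones(len(u))]@rot(c).T
    return c['eye']+d*((z-c['eye'][2])/d[:,2])[:,None]
BOX=np.array([[sx*.085,sy*.08,z] for sx in(-1,1) for sy in(-1,1) for z in(0,.06)])
def yellow(im):
    h=cv2.cvtColor(im,cv2.COLOR_RGB2HSV); m=cv2.inRange(h,(22,150,50),(34,255,255))
    return cv2.morphologyEx(m,cv2.MORPH_CLOSE,np.ones((5,5)))
def fit_crate(views,x0):
    "views: [(calib,mask)]; pose x,y,yaw(deg) of a flat crate by silhouette"
    def cost(v):
        P=BOX@R.from_euler('z',v[2],degrees=True).as_matrix().T+[v[0],v[1],0]; e=0
        for c,m in views:
            h=cv2.convexHull(np.float32(project(c,P))); s=np.zeros(m.shape,np.uint8)
            cv2.fillConvexPoly(s,np.int32(np.round(h*16)),255,cv2.LINE_AA,4)
            # only blobs around the hull
            near=cv2.dilate(s,np.ones((25,25)))>0
            e+=(np.abs(s.astype(float)-m)*near).sum()/255
        return e
    r=minimize(cost,x0,method='Nelder-Mead',options=dict(initial_simplex=np.array(x0)+np.array([[0,0,0],[.015,0,0],[0,.015,0],[0,0,4]]),xatol=1e-4,fatol=1))
    return r.x,r.fun
E
python3 - <<'E'
from h import *
T=arm.calibration('top');S=arm.calibration('scene')
it=cv2.imread('pics/top0.png')[:,:,::-1];is_=cv2.imread('pics/scene0.png')[:,:,::-1]
V=[(T,yellow(it)),(S,yellow(is_))]
for x0 in([.4,.15,0],[.4,-.14,0]):
    for v in(V[:1],V[1:],V): print(fit_crate(v,x0))
for n,px in dict(strip=[(215,329),(450,336),(214,333),(449,344),(235,327),(333,333),(432,338)],line=[(183,219),(479,221)]).items(): print(n,world(T,px,.003 if n=='strip' else 0).round(4)[:,:2].tolist())
print('jar',world(T,[334,292],.065),'vial',world(T,[342,226],.06), 'tall',world(T,[141,257],.11))
g=cv2.inRange(cv2.cvtColor(it,cv2.COLOR_RGB2HSV),(60,120,30),(90,255,255)); g[:,500:]=0;g[:200]=0;g[250:]=0
ys,xs=np.nonzero(g); w=world(T,np.c_[xs,ys],0); print('greenline',np.polyfit(w[:,1],w[:,0],1),w.min(0),w.max(0))
crop=cv2.resize(it[300:360,200:470],None,fx=2.9,fy=2.9,interpolation=cv2.INTER_CUBIC); cv2.imwrite('pics/strip.png',crop[:,:,::-1])
E
```

```text
(array([ 0.52333661,  0.15054556, -1.88767264]), np.float64(289.0156862745098))
(array([0.52171064, 0.14917975, 0.39813545]), np.float64(474.8156862745098))
(array([ 0.5234674 ,  0.15002102, -1.65397481]), np.float64(813.4509803921569))
(array([ 0.50749543, -0.13273666, -5.82399757]), np.float64(312.45098039215685))
(array([ 0.5045117 , -0.13580852, -5.00667872]), np.float64(437.01960784313724))
(array([ 0.50674994, -0.13379507, -5.17966373]), np.float64(778.4666666666667))
strip [[0.4153, 0.2515], [0.3997, -0.2283], [0.4072, 0.2535], [0.3836, -0.2259], [0.4196, 0.2102], [0.4077, 0.0102], [0.3961, -0.1912]]
line [[0.644, 0.3248], [0.637, -0.2968]]
jar [[0.48941152 0.00811821 0.065     ]] vial [[ 0.61823841 -0.00815434  0.06      ]] tall [[0.55395968 0.37154806 0.11      ]]
greenline [0.01099541 0.64108039] [ 0.62430461 -0.29299426  0.        ] [0.65681685 0.32455143 0.        ]
```

View pics/strip.png

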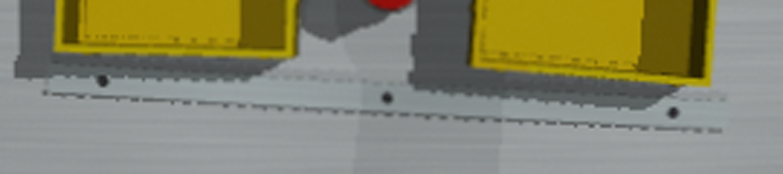

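Call:
jog_arm(
  targets=[
    {"tx": 31.9,"ty": -36.9,"tz": 1,"yaw": 15.9},
    {"tx": 31.9,"ty": -36.9,"tz": 1,"yaw": 15.9},
    {"tx": 31.9,"ty": -36.9,"tz": 1,"yaw": 15.9},
    {"tx": 31.9,"ty": -36.9,"tz": 1,"yaw": 15.9},
    {"tx": 31.9,"ty": -36.9,"tz": 1,"yaw": 15.9},
    {"tx": 31.9,"ty": -36.9,"tz": 1,"yaw": 15.9},
    {"tx": 31.9,"ty": -36.9,"tz": 1,"yaw": 15.9},
    {"tx": 31.9,"ty": -36.9,"tz": 1,"yaw": 15.9},
  ],
  claw=8.54,
)

```text
t: 1.7
position: [0.5015, 0.1483, 0.2179]
tcp_rot: [180.0, 0.0, 176.6]
wrist_force: [-0.3, 0.9, 0.3]
grip_width: 0.0854
```

Call:
jog_arm(
  targets=[
    {"tz": -6},
    {"tz": -12},
    {"tz": -17},
    {"tz": -18.5},
    {"tz": -18.9},
    {"tz": -19.1},
    {"tz": -19.1},
  ],
)

```text
$.targets[0]: bad value
```

Call:
jog_arm(
  targets=[
    {"tz": -0.15},
    {"tz": -0.3},
    {"tz": -0.45},
    {"tz": -0.5},
    {"tz": -0.5},
  ],
)

```text
$.targets[0]: bad value
```

Call:
jog_arm(
  targets=[
    {"tx": 0,"ty": 0,"tz": -6,"yaw": 0},
    {"tx": 0,"ty": 0,"tz": -12,"yaw": 0},
    {"tx": 0,"ty": 0,"tz": -17,"yaw": 0},
    {"tx": 0,"ty": 0,"tz": -18.5,"yaw": 0},
    {"tx": 0,"ty": 0,"tz": -18.9,"yaw": 0},
    {"tx": 0,"ty": 0,"tz": -19.1,"yaw": 0},
    {"tx": 0,"ty": 0,"tz": -19.1,"yaw": 0},
  ],
)

```text
t: 2.58
position: [0.5012, 0.1506, 0.0283]
tcp_rot: [180.0, 0.1, 176.7]
wrist_force: [0.9, 1.1, -0.4]
grip_width: 0.0853
```

Call:
jog_arm(
  targets=[
    {"tx": 0,"ty": 0,"tz": -0.15,"yaw": 0},
    {"tx": 0,"ty": 0,"tz": -0.3,"yaw": 0},
    {"tx": 0,"ty": 0,"tz": -0.45,"yaw": 0},
    {"tx": 0,"ty": 0,"tz": -0.5,"yaw": 0},
    {"tx": 0,"ty": 0,"tz": -0.5,"yaw": 0},
  ],
)

```text
t: 3.2
position: [0.5002, 0.1503, 0.0216]
tcp_rot: [-180.0, -0.0, 176.7]
wrist_force: [-0.8, -0.0, -0.2]
grip_width: 0.0854
```

Call:
jog_arm(
  targets=[
    {"tx": 0,"ty": 0,"tz": -0.1,"yaw": 0},
    {"tx": 0,"ty": 0,"tz": -0.2,"yaw": 0},
    {"tx": 0,"ty": 0,"tz": -0.3,"yaw": 0},
    {"tx": 0,"ty": 0,"tz": -0.3,"yaw": 0},
  ],
)

```text
t: 3.7
position: [0.5002, 0.1503, 0.0186]
tcp_rot: [-180.0, -0.0, 176.7]
wrist_force: [-0.2, 0.3, 0.1]
grip_width: 0.0851
```

Call:
jog_arm(
  targets=[
    {"tx": 0,"ty": 0,"tz": -0.3,"yaw": 0},
    {"tx": 0,"ty": 0,"tz": -0.6,"yaw": 0},
    {"tx": 0,"ty": 0,"tz": -0.7,"yaw": 0},
    {"tx": 0,"ty": 0,"tz": -0.8,"yaw": 0},
    {"tx": 0,"ty": 0,"tz": -0.8,"yaw": 0},
  ],
)

```text
t: 4.32
position: [0.5002, 0.1503, 0.0107]
tcp_rot: [-180.0, -0.0, 176.7]
wrist_force: [0.3, 0.1, -0.2]
grip_width: 0.0852
```

Call:
jog_arm(
  targets=[
    {"tx": 0,"ty": 0,"tz": -0.1,"yaw": 0},
    {"tx": 0,"ty": 0,"tz": -0.2,"yaw": 0},
    {"tx": 0,"ty": 0,"tz": -0.3,"yaw": 0},
    {"tx": 0,"ty": 0,"tz": -0.35,"yaw": 0},
  ],
)

```text
t: 4.82
position: [0.5002, 0.1502, 0.0071]
tcp_rot: [-180.0, -0.0, 176.7]
wrist_force: [-0.5, -0.9, 0.4]
grip_width: 0.0855
```

Call:
jog_arm(
  targets=[
    {"tx": 0,"ty": 0,"tz": -0.1,"yaw": 0},
    {"tx": 0,"ty": 0,"tz": -0.15,"yaw": 0},
    {"tx": 0,"ty": 0,"tz": -0.15,"yaw": 0},
  ],
)

```text
t: 5.2
position: [0.5002, 0.1503, 0.0056]
tcp_rot: [-180.0, -0.0, 176.7]
wrist_force: [-0.5, 0.1, -0.8]
grip_width: 0.0856
```

```bash
python3 - <<'E'
from h import *
im=arm.read_camera('scene'); cv2.imwrite('pics/s1.png',cv2.resize(im[140:360,280:520],None,fx=2.5,fy=2.5,interpolation=cv2.INTER_CUBIC)[:,:,::-1])
print(arm.observe()['wrist_force'])
E
```

```text
[ 0.53723491 -0.68334191 -0.14266845]
```

View pics/s1.png

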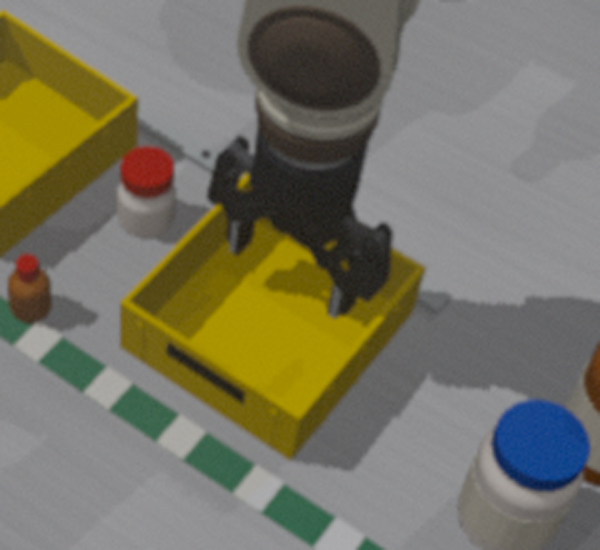

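```bash
python3 - <<'E'
from h import *
S=arm.calibration('scene')
for z in(0,.007,.014,.021): print(z,world(S,[[374,241.2],[416,265.2]],z).round(4)[:,:2].tolist())
E
```

```text
0 [[0.4767, 0.0885], [0.4758, 0.1877]]
0.007 [[0.4815, 0.0911], [0.4805, 0.1896]]
0.014 [[0.4862, 0.0938], [0.4853, 0.1915]]
0.021 [[0.491, 0.0965], [0.4901, 0.1934]]
```

Call:
jog_arm(
  targets=[
    {"tx": 0,"ty": 0,"tz": -0.15,"yaw": 0},
    {"tx": 0,"ty": 0,"tz": -0.3,"yaw": 0},
    {"tx": 0,"ty": 0,"tz": -0.4,"yaw": 0},
    {"tx": 0,"ty": 0,"tz": -0.4,"yaw": 0},
  ],
)

```text
t: 5.75
position: [0.5002, 0.1502, 0.0016]
tcp_rot: [-180.0, -0.0, 176.7]
wrist_force: [-0.3, 0.4, -1.3]
grip_width: 0.0855
```

Call:
jog_arm(
  targets=[
    {"tx": 0,"ty": 0,"tz": -0.1,"yaw": 0},
    {"tx": 0,"ty": 0,"tz": -0.2,"yaw": 0},
    {"tx": 0,"ty": 0,"tz": -0.3,"yaw": 0},
    {"tx": 0,"ty": 0,"tz": -0.3,"yaw": 0},
  ],
)

```text
t: 6.25
position: [0.5002, 0.1503, -0.0014]
tcp_rot: [-180.0, -0.0, 176.7]
wrist_force: [0.6, 0.2, 0.1]
grip_width: 0.0852
```

Call:
jog_arm(
  targets=[
    {"tx": 0,"ty": 0,"tz": -0.1,"yaw": 0},
    {"tx": 0,"ty": 0,"tz": -0.2,"yaw": 0},
    {"tx": 0,"ty": 0,"tz": -0.3,"yaw": 0},
    {"tx": 0,"ty": 0,"tz": -0.3,"yaw": 0},
  ],
)

```text
t: 6.75
position: [0.5002, 0.1503, -0.0044]
tcp_rot: [-180.0, -0.0, 176.7]
wrist_force: [0.7, 0.1, -0.1]
grip_width: 0.0852
```

```bash
python3 - <<'E'
from h import *
im=arm.read_camera('scene'); S=arm.calibration('scene'); s=arm.observe(); p=s['position']
im=cv2.resize(im[180:300,320:460],None,fx=5.5,fy=5.5,interpolation=cv2.INTER_CUBIC)
Rm=R.from_euler('xyz',s['tcp_rot'],degrees=True).as_matrix()
for z in(.0,.01,.02):
  for sy in(-.0427,.0427):
    q=Rm@np.array([0,sy,0])+[p[0],p[1],z]
    u=(project(S,q)[0]-[320,180])*5.5+2; cv2.circle(im,tuple(int(v) for v in u),4,(255,0,0) if z==0 else (0,0,255) if z<.015 else (0,255,0),-1)
cv2.imwrite('pics/s2.png',im[:,:,::-1]); print(s['q'])
E
```

```text
[ 1.67221844e+01  2.60264504e+00 -1.59795631e+01  7.14202159e+01
 -2.08489105e-03  2.00590273e+01]
```

View pics/s2.png

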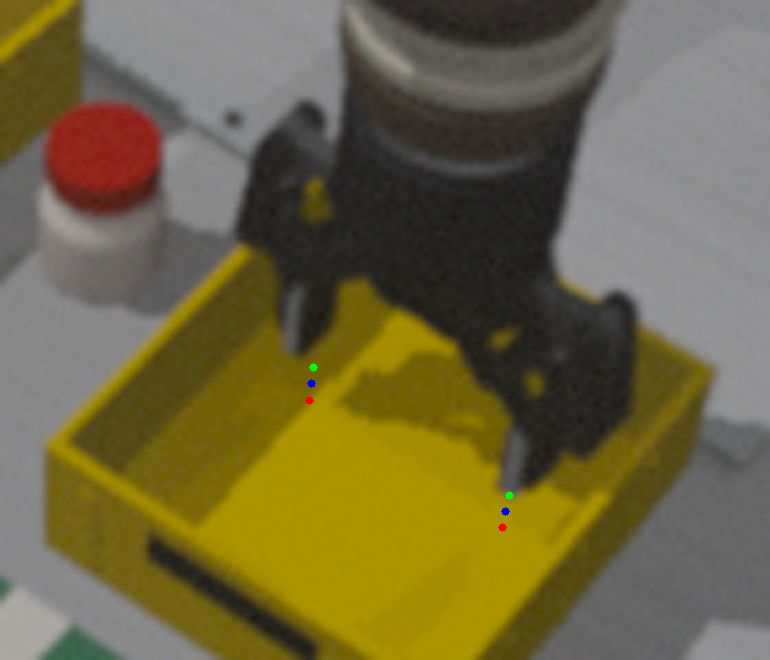

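```bash
python3 - <<'E'
from h import *
a=arm.read_camera('top');T=arm.calibration('top'); s=arm.observe(); p=s['position']
W=arm.calibration('wrist'); w=arm.read_camera('wrist'); print(W,p)
a=cv2.resize(a[200:360,190:350],(480,480),interpolation=cv2.INTER_CUBIC)
Rm=R.from_euler('xyz',s['tcp_rot'],degrees=True).as_matrix()
for sy in(-.0427,.0427):
    for z,c in((0,(255,0,0)),(.025,(0,255,0))):
        q=Rm@np.array([0,sy,0])+[p[0],p[1],z]
        u=(project(T,q)[0]-[190,200])*3; cv2.circle(a,tuple(int(v) for v in u),4,c,-1)
        u=project(W,q)[0]; cv2.circle(w,tuple(int(v) for v in np.clip(u,-999,999)),5,c,-1)
cv2.imwrite('pics/tw.png',cv2.resize(np.hstack([a,w]),(800,343))[:,:,::-1])
E
```

```text
{'mtx': array([[364.24062985,   0.        , 320.71269207],
       [  0.        , 364.24062985, 241.72443179],
       [  0.        ,   0.        ,   1.        ]]), 'k1': -0.015950041648994526, 'eye': array([0.42615578, 0.15518162, 0.16165834]), 'attitude': array([-1.67984569e+01,  3.23913526e-03,  8.66121829e+01])} [ 0.50024619  0.15029332 -0.00430537]
```

View pics/tw.png

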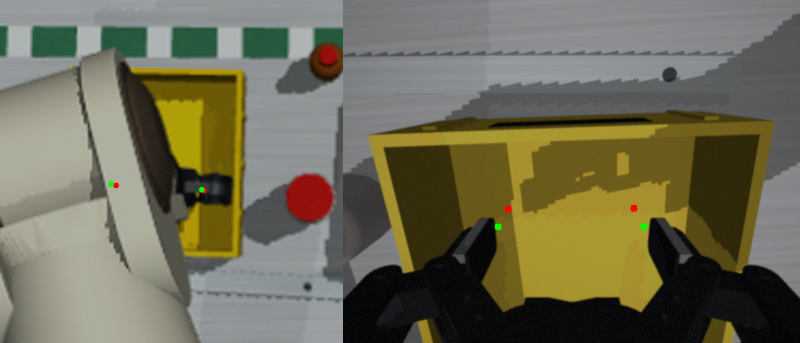

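```bash
python3 - <<'E'
from h import *
S=arm.calibration('scene');W=arm.calibration('wrist')
for w,s in(((204.6,306.6),(373.6,244.5)),((433,305),(412.7,269.5))):
    A=[];
    for c,u in((W,w),(S,s)):
        d=world(c,u,0)[0]-c['eye']; A.append((c['eye'],d/np.linalg.norm(d)))
    M=sum(np.eye(3)-np.outer(d,d) for e,d in A); b=sum((np.eye(3)-np.outer(d,d))@e for e,d in A)
    print(np.linalg.solve(M,b))
E
```

```text
[0.49618717 0.09973616 0.01777498]
[0.50090075 0.19623229 0.02073408]
```

Call:
jog_arm(
  targets=[
    {"tx": 0,"ty": 0,"tz": -0.1,"yaw": 0},
    {"tx": 0,"ty": 0,"tz": -0.25,"yaw": 0},
    {"tx": 0,"ty": 0,"tz": -0.4,"yaw": 0},
    {"tx": 0,"ty": 0,"tz": -0.5,"yaw": 0},
    {"tx": 0,"ty": 0,"tz": -0.5,"yaw": 0},
  ],
)

```text
t: 7.52
position: [0.5002, 0.1502, -0.0094]
tcp_rot: [-180.0, -0.0, 176.7]
wrist_force: [-0.1, -0.4, 0.1]
grip_width: 0.0857
```

Call:
jog_arm(
  targets=[
    {"tx": 0,"ty": 0,"tz": -0.1,"yaw": 0},
    {"tx": 0,"ty": 0,"tz": -0.2,"yaw": 0},
    {"tx": 0,"ty": 0,"tz": -0.3,"yaw": 0},
    {"tx": 0,"ty": 0,"tz": -0.3,"yaw": 0},
  ],
)

```text
t: 8.02
position: [0.5002, 0.1502, -0.0124]
tcp_rot: [-180.0, -0.0, 176.7]
wrist_force: [0.8, -0.5, -0.8]
grip_width: 0.0854
```

Call:
jog_arm(
  targets=[
    {"tx": 0,"ty": 0,"tz": -0.1,"yaw": 0},
    {"tx": 0,"ty": 0,"tz": -0.2,"yaw": 0},
    {"tx": 0,"ty": 0,"tz": -0.3,"yaw": 0},
    {"tx": 0,"ty": 0,"tz": -0.3,"yaw": 0},
  ],
)

```text
t: 8.52
position: [0.5002, 0.1503, -0.0154]
tcp_rot: [-180.0, -0.0, 176.7]
wrist_force: [0.2, -0.5, 0.0]
grip_width: 0.0854
```

Call:
jog_arm(
  targets=[
    {"tx": 0,"ty": 0,"tz": -0.1,"yaw": 0},
    {"tx": 0,"ty": 0,"tz": -0.2,"yaw": 0},
    {"tx": 0,"ty": 0,"tz": -0.3,"yaw": 0},
    {"tx": 0,"ty": 0,"tz": -0.3,"yaw": 0},
  ],
)

```text
t: 9.02
position: [0.5002, 0.1502, -0.0185]
tcp_rot: [-180.0, -0.0, 176.7]
wrist_force: [-0.3, 0.0, 0.1]
grip_width: 0.0857
```

Call:
jog_arm(
  targets=[
    {"tx": 0,"ty": 0,"tz": -0.1,"yaw": 0},
    {"tx": 0,"ty": 0,"tz": -0.2,"yaw": 0},
    {"tx": 0,"ty": 0,"tz": -0.3,"yaw": 0},
    {"tx": 0,"ty": 0,"tz": -0.3,"yaw": 0},
  ],
)

```text
t: 9.52
position: [0.5002, 0.1503, -0.0214]
tcp_rot: [-180.0, -0.0, 176.7]
wrist_force: [0.6, -0.1, 0.8]
grip_width: 0.0851
```

```bash
python3 - <<'E'
from h import *
im=arm.read_camera('scene'); w=arm.read_camera('wrist')
im=cv2.resize(im[200:290,350:440],(400,400),interpolation=cv2.INTER_CUBIC)
cv2.imwrite('pics/s3.png',np.hstack([im,cv2.resize(w[200:440,200:440],(400,400))])[:,:,::-1])
E
```

```text
(no output)
```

View pics/s3.png

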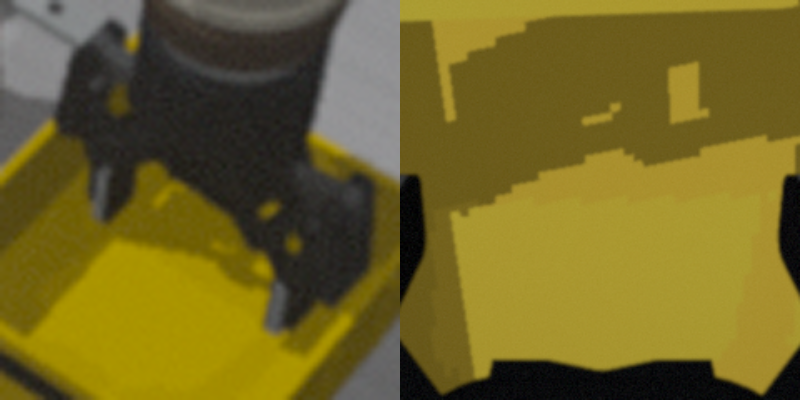

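Call:
jog_arm(
  targets=[
    {"tx": 0,"ty": 0,"tz": -0.1,"yaw": 0},
    {"tx": 0,"ty": 0,"tz": -0.2,"yaw": 0},
    {"tx": 0,"ty": 0,"tz": -0.3,"yaw": 0},
    {"tx": 0,"ty": 0,"tz": -0.3,"yaw": 0},
  ],
)

```text
t: 10.12
position: [0.5001, 0.1502, -0.0245]
tcp_rot: [-180.0, -0.0, 176.7]
wrist_force: [-0.4, -0.1, -0.6]
grip_width: 0.085
```

Call:
jog_arm(
  targets=[
    {"tx": 0,"ty": 0,"tz": -0.1,"yaw": 0},
    {"tx": 0,"ty": 0,"tz": -0.2,"yaw": 0},
    {"tx": 0,"ty": 0,"tz": -0.3,"yaw": 0},
    {"tx": 0,"ty": 0,"tz": -0.3,"yaw": 0},
  ],
)

```text
t: 10.62
position: [0.5008, 0.1508, -0.0268]
tcp_rot: [179.9, 0.1, 176.7]
wrist_force: [-0.4, 2.3, 1.9]
grip_width: 0.0852
```

Call:
jog_arm(
  targets=[
    {"tx": 0,"ty": 0,"tz": 4,"yaw": 0},
    {"tx": 0,"ty": 0,"tz": 7.2,"yaw": 0},
    {"tx": 0,"ty": 0,"tz": 7.2,"yaw": 0},
    {"tx": 0,"ty": 0,"tz": 7.2,"yaw": 0},
    {"tx": 0,"ty": 0,"tz": 7.2,"yaw": 0},
    {"tx": 0,"ty": 0,"tz": 7.2,"yaw": 0},
  ],
  claw=0,
  newtons=20,
)

```text
t: 11.38
position: [0.4997, 0.1501, 0.0437]
tcp_rot: [-180.0, -0.1, 176.7]
wrist_force: [-0.6, -0.4, -1.0]
grip_width: 0.0003
```

```bash
python3 - <<'E'
from h import *
s=arm.observe();print(s['position'],s['grip_width'],s['wrist_force'])
im=arm.read_camera('scene'); w=arm.read_camera('wrist');S=arm.calibration('scene');W=arm.calibration('wrist')
p=s['position']
for z in(-.034,0,.014):
    q=p-[0,0,z]; 
    for c,i in((S,im),(W,w)): cv2.circle(i,tuple(int(v) for v in project(c,q)[0].round()),1 if i is im else 3,(255,0,0) if z==0 else (0,0,255) if z>0 else (0,255,0),-1); 
im=cv2.resize(im[180:290,340:450],(400,400),interpolation=cv2.INTER_CUBIC)
cv2.imwrite('pics/s4.png',np.hstack([im,cv2.resize(w,None,fx=.625,fy=.8333)])[:,:,::-1])
E
```

```text
[0.49971619 0.15010225 0.0437466 ] 0.0003009770336331505 [-0.56914751 -0.38224376 -0.99425803]
```

View pics/s4.png

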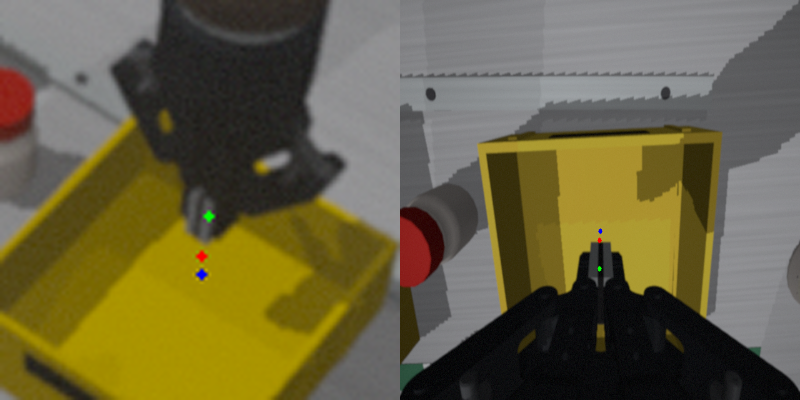

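Call:
jog_arm(
  targets=[
    {"tx": 0,"ty": 0,"tz": 0,"yaw": 0},
    {"tx": 0,"ty": 0,"tz": 0,"yaw": 0},
    {"tx": -1.5,"ty": 0.1,"tz": -1.5,"yaw": 0},
    {"tx": -2.5,"ty": 0.2,"tz": -3.6,"yaw": 0},
    {"tx": -4,"ty": 0.3,"tz": -3.6,"yaw": 0},
    {"tx": -5,"ty": 0.3,"tz": -3.6,"yaw": 0},
    {"tx": -5.6,"ty": 0.3,"tz": -3.6,"yaw": 0},
    {"tx": -5.6,"ty": 0.3,"tz": -3.6,"yaw": 0},
  ],
  claw=8.54,
)

```text
t: 12.48
position: [0.4444, 0.1535, 0.0095]
tcp_rot: [180.0, 0.1, 176.7]
wrist_force: [0.1, 0.2, -0.1]
grip_width: 0.0854
```

Call:
jog_arm(
  targets=[
    {"tx": -0.3,"ty": 0,"tz": 0,"yaw": 0},
    {"tx": -0.5,"ty": 0,"tz": 0,"yaw": 0},
    {"tx": -0.5,"ty": 0,"tz": 0,"yaw": 0},
  ],
)

```text
t: 12.85
position: [0.4404, 0.1535, 0.0094]
tcp_rot: [180.0, 0.1, 176.7]
wrist_force: [5.6, 0.9, 1.9]
grip_width: 0.0852
```

```bash
python3 - <<'E'
from h import *
s=arm.observe();print(s['position'],s['wrist_force'])
w=arm.read_camera('wrist'); im=arm.read_camera('scene')
cv2.imwrite('pics/s5.png',np.hstack([cv2.resize(im[150:330,310:460],(400,480),interpolation=cv2.INTER_CUBIC),cv2.resize(w,(400,300+180))])[:,:,::-1])
E
```

```text
[0.44044363 0.15348218 0.00941402] [5.57676555 0.93777956 1.85058371]
```

View pics/s5.png

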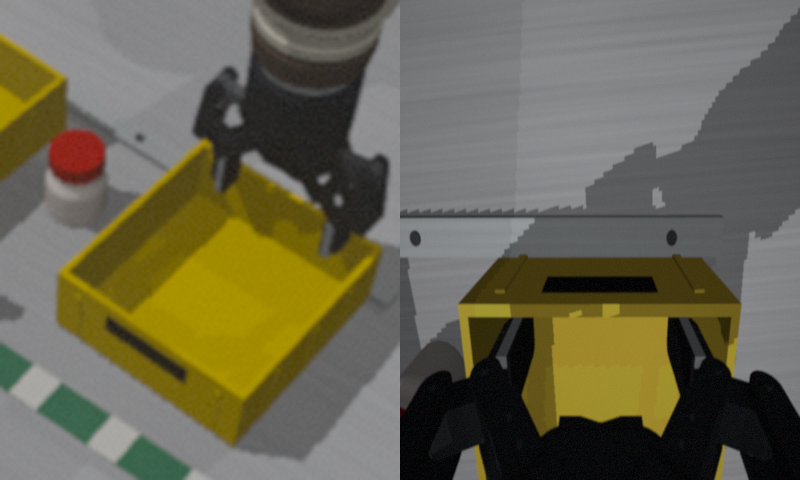

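Call:
jog_arm(
  targets=[
    {"tx": -0.35,"ty": 0.02,"tz": 0,"yaw": 0},
    {"tx": -0.7,"ty": 0.04,"tz": 0,"yaw": 0},
    {"tx": -1.05,"ty": 0.06,"tz": -0.05,"yaw": 0},
    {"tx": -1.4,"ty": 0.08,"tz": -0.15,"yaw": 0},
    {"tx": -1.75,"ty": 0.1,"tz": -0.3,"yaw": 0},
    {"tx": -2.05,"ty": 0.12,"tz": -0.5,"yaw": 0},
    {"tx": -2.3,"ty": 0.13,"tz": -0.7,"yaw": 0},
    {"tx": -2.3,"ty": 0.13,"tz": -0.7,"yaw": 0},
  ],
)

```text
t: 13.95
position: [0.4161, 0.1547, 0.0019]
tcp_rot: [180.0, 0.0, 176.7]
wrist_force: [2.9, -0.2, 5.5]
grip_width: 0.0855
```

```bash
cat >> h.py <<'E'
def tilt(name,im,yc,xs=None,th0=30,d0=.006):
    "tilt angle and corner offset of a crate tipped over the strip, silhouette fit; yc: crate y on strip"
    c=arm.calibration(name); m=yellow(im); sy=np.deg2rad(-3.35)
    C=R.from_euler('z',-3.35,degrees=True).as_matrix()
    def hull(v):
        B=BOX+[.085,0,0]; Rt=R.from_euler('y',-v[0],degrees=True).as_matrix()
        P=(B@Rt.T+[v[1],0,v[2]])@C.T; P=P+[.417+.0585*(yc-.01),yc+v[3],0]
        s=np.zeros(m.shape,np.uint8); cv2.fillConvexPoly(s,np.int32(np.round(cv2.convexHull(np.float32(project(c,P)))*16)),255,cv2.LINE_AA,4); return s
    near=cv2.dilate(hull([th0,d0,0,0]),np.ones((45,45)))>0
    def cost(v):
        s=hull(v); return (np.abs(s.astype(float)-m)*near).sum()/255+1e5*(v[2]-.003)**2*20+2e3*abs(v[3])
    x0=np.array([th0,d0,.002,0]); best=minimize(cost,x0,method='Nelder-Mead',options=dict(initial_simplex=x0+np.array([[0,0,0,0],[15,0,0,0],[0,.006,0,0],[0,0,.003,0],[0,0,0,.006]]),maxiter=400))
    return best.x.round(4),best.fun
E
python3 - <<'E'
from h import *
s=arm.observe();print(s['position'],s['wrist_force'])
im=arm.read_camera('scene'); cv2.imwrite('pics/tl40.png',im[:,:,::-1]); print(tilt('scene',im,.152,th0=35))
E
```

```text
[0.41610145 0.15470301 0.00185761] [ 2.90980805 -0.23120224  5.52958491]
(array([3.8734e+01, 9.3000e-03, 2.0000e-04, 1.0000e-04]), np.float64(964.294039092016))
```

Call:
jog_arm(
  targets=[
    {"tx": -0.15,"ty": 0.01,"tz": -0.25,"yaw": 0},
    {"tx": -0.3,"ty": 0.02,"tz": -0.5,"yaw": 0},
    {"tx": -0.38,"ty": 0.02,"tz": -0.75,"yaw": 0},
    {"tx": -0.45,"ty": 0.03,"tz": -1.05,"yaw": 0},
    {"tx": -0.43,"ty": 0.03,"tz": -1.35,"yaw": 0},
    {"tx": -0.43,"ty": 0.03,"tz": -1.35,"yaw": 0},
  ],
)

```text
t: 14.75
position: [0.4114, 0.1548, -0.012]
tcp_rot: [-180.0, -0.1, 176.7]
wrist_force: [0.5, -0.8, 3.8]
grip_width: 0.0852
```

```bash
cat > look.py <<'E'
from h import *
import sys
yc,th,tag=float(sys.argv[1]),float(sys.argv[2]),sys.argv[3]
s=arm.observe();print(s['t'],s['position'],s['wrist_force'])
im=arm.read_camera('scene'); cv2.imwrite(f'pics/{tag}.png',im[:,:,::-1]); print(tilt('scene',im,yc,th0=th,d0=.012))
print('stamp',[(round(d['p'],2),d['centre']) for d in arm.landmark_of('scene','stamp')])
h=cv2.cvtColor(im,cv2.COLOR_RGB2HSV); r=cv2.inRange(h,(0,150,50),(8,255,255))|cv2.inRange(h,(172,150,50),(180,255,255))
n,_,st,ce=cv2.connectedComponentsWithStats(r); print('red',[(st[i,4],ce[i].round()) for i in range(1,n) if st[i,4]>60])
E
python3 look.py .152 60 tl65
```

```text
14.75 [ 0.41144993  0.1548274  -0.01197653] [ 0.47070782 -0.79670679  3.77017738]
(array([5.75233e+01, 5.10000e-03, 1.70000e-03, 1.00000e-04]), np.float64(554.5782353910128))
stamp [(0.58, [0.415, 0.4409])]
red [(np.int32(257), array([ 10., 131.])), (np.int32(320), array([338., 208.])), (np.int32(72), array([290., 247.])), (np.int32(167), array([570., 338.])), (np.int32(158), array([597., 353.])), (np.int32(175), array([559., 359.])), (np.int32(172), array([625., 369.])), (np.int32(190), array([586., 375.])), (np.int32(179), array([545., 383.])), (np.int32(200), array([615., 392.])), (np.int32(200), array([573., 400.])), (np.int32(210), array([603., 418.])), (np.int32(198), array([631., 437.]))]
```

Call:
jog_arm(
  targets=[
    {"tx": -0.08,"ty": 0,"tz": -0.3,"yaw": 0},
    {"tx": -0.12,"ty": 0,"tz": -0.6,"yaw": 0},
    {"tx": -0.12,"ty": 0,"tz": -0.6,"yaw": 0},
  ],
)

```text
t: 15.22
position: [0.4106, 0.1549, -0.0173]
tcp_rot: [180.0, -0.0, 176.7]
wrist_force: [-3.0, 0.2, 10.0]
grip_width: 0.0858
```

```bash
python3 look.py .152 63 tl66
```

```text
15.225 [ 0.41055893  0.15494272 -0.01727624] [-3.01640048  0.15356553 10.0070174 ]
(array([6.70832e+01, 9.50000e-03, 3.60000e-03, 2.00000e-03]), np.float64(547.0664466548111))
stamp [(0.85, [0.4108, 0.4405]), (0.51, [0.3477, 0.2709]), (0.29, [0.6652, 0.812])]
red [(np.int32(254), array([ 10., 131.])), (np.int32(321), array([338., 208.])), (np.int32(72), array([290., 247.])), (np.int32(162), array([570., 338.])), (np.int32(160), array([597., 353.])), (np.int32(178), array([559., 359.])), (np.int32(169), array([625., 369.])), (np.int32(192), array([586., 375.])), (np.int32(179), array([545., 383.])), (np.int32(199), array([615., 392.])), (np.int32(197), array([573., 400.])), (np.int32(212), array([603., 418.])), (np.int32(196), array([631., 437.]))]
```

View pics/tl66.png

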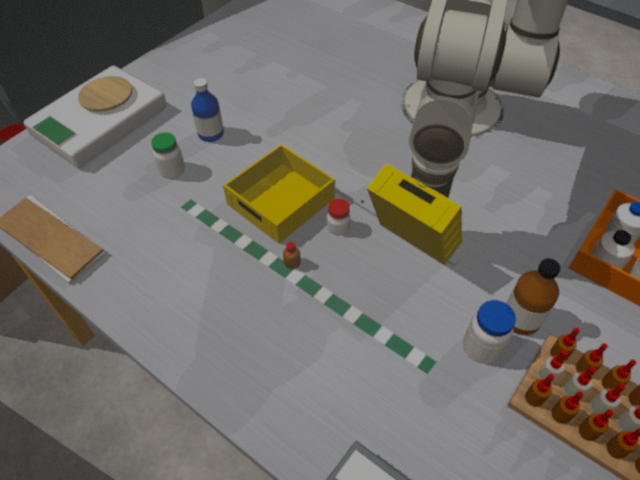

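Call:
jog_arm(
  targets=[
    {"tx": 0.08,"ty": 0,"tz": 0.5,"yaw": 0},
    {"tx": 0.08,"ty": 0,"tz": 0.85,"yaw": 0},
    {"tx": 0.2,"ty": -0.01,"tz": 1.15,"yaw": 0},
    {"tx": 0.35,"ty": -0.02,"tz": 1.5,"yaw": 0},
    {"tx": 0.6,"ty": -0.03,"tz": 1.9,"yaw": 0},
    {"tx": 0.9,"ty": -0.05,"tz": 2.15,"yaw": 0},
    {"tx": 1.2,"ty": -0.07,"tz": 2.3,"yaw": 0},
    {"tx": 1.5,"ty": -0.09,"tz": 2.45,"yaw": 0},
  ],
)

```text
t: 16.32
position: [0.4264, 0.154, 0.0068]
tcp_rot: [180.0, 0.0, 176.7]
wrist_force: [6.4, 0.0, -1.1]
grip_width: 0.0854
```

Call:
jog_arm(
  targets=[
    {"tx": 0.35,"ty": -0.02,"tz": 0.1,"yaw": 0},
    {"tx": 0.7,"ty": -0.04,"tz": 0.15,"yaw": 0},
    {"tx": 1.05,"ty": -0.06,"tz": 0.2,"yaw": 0},
    {"tx": 1.4,"ty": -0.08,"tz": 0.2,"yaw": 0},
    {"tx": 2,"ty": -0.1,"tz": 0.2,"yaw": 0},
    {"tx": 3,"ty": -0.15,"tz": 3,"yaw": 0},
    {"tx": 3,"ty": -0.15,"tz": 9,"yaw": 0},
    {"tx": 3,"ty": -0.15,"tz": 11,"yaw": 0},
  ],
)

```text
t: 17.32
position: [0.4565, 0.1528, 0.1199]
tcp_rot: [179.9, 0.1, 176.7]
wrist_force: [0.3, 0.1, -0.4]
grip_width: 0.0855
```

```bash
cat > crates.py <<'E'
from h import *
V=[(arm.calibration(n),yellow(arm.read_camera(n))) for n in('top','scene')]
s=arm.observe(); print(s['t'],s['position'],s['tcp_rot'])
import sys
for x0 in eval(sys.argv[1]):
    for v in(V[:1],V[1:]): print(fit_crate(v,x0))
E
python3 crates.py '[[.51,.15,-3],[.507,-.134,-5]]'
```

```text
17.425 [0.45661424 0.15284332 0.11901295] [1.79922127e+02 1.42975788e-01 1.76661525e+02]
(array([ 0.51091553,  0.14869996, -3.00926938]), np.float64(2894.6941176470586))
(array([ 0.50803553,  0.14717928, -1.6844592 ]), np.float64(478.71372549019605))
(array([ 0.5076088 , -0.13278392, -5.75831468]), np.float64(310.921568627451))
(array([ 0.50470352, -0.13654081, -5.2310995 ]), np.float64(442.75686274509803))
```

Call:
jog_arm(
  targets=[
    {"tx": 0.9,"ty": -6,"tz": 1,"yaw": 0},
    {"tx": 0.9,"ty": -12,"tz": 1,"yaw": 0},
    {"tx": 0.9,"ty": -18,"tz": 1,"yaw": 0},
    {"tx": 0.9,"ty": -24,"tz": 1,"yaw": 0},
    {"tx": 0.9,"ty": -28.7,"tz": 0,"yaw": 0},
    {"tx": 0.9,"ty": -28.7,"tz": -5,"yaw": 0},
    {"tx": 0.9,"ty": -28.7,"tz": -9,"yaw": 0},
    {"tx": 0.9,"ty": -28.7,"tz": -11,"yaw": 0},
  ],
)

```text
t: 18.42
position: [0.4622, -0.134, 0.0026]
tcp_rot: [179.9, -0.3, 176.6]
wrist_force: [0.4, 1.2, 0.6]
grip_width: 0.0855
```

Call:
jog_arm(
  targets=[
    {"tx": -1.5,"ty": 0.1,"tz": 0,"yaw": 0},
    {"tx": -2.5,"ty": 0.15,"tz": 0,"yaw": 0},
    {"tx": -3.3,"ty": 0.2,"tz": 0,"yaw": 0},
    {"tx": -3.8,"ty": 0.22,"tz": 0,"yaw": 0},
    {"tx": -4,"ty": 0.23,"tz": 0,"yaw": 0},
    {"tx": -4,"ty": 0.23,"tz": 0,"yaw": 0},
  ],
)

```text
t: 19.18
position: [0.4254, -0.1324, 0.0074]
tcp_rot: [-180.0, 0.1, 176.7]
wrist_force: [3.6, -0.8, 2.9]
grip_width: 0.0855
```

Call:
jog_arm(
  targets=[
    {"tx": -0.5,"ty": 0.02,"tz": 0,"yaw": 0},
    {"tx": -0.85,"ty": 0.04,"tz": 0,"yaw": 0},
    {"tx": -1.2,"ty": 0.06,"tz": -0.05,"yaw": 0},
    {"tx": -1.55,"ty": 0.08,"tz": -0.15,"yaw": 0},
    {"tx": -1.9,"ty": 0.1,"tz": -0.3,"yaw": 0},
    {"tx": -2.25,"ty": 0.12,"tz": -0.5,"yaw": 0},
    {"tx": -2.55,"ty": 0.13,"tz": -0.7,"yaw": 0},
    {"tx": -2.55,"ty": 0.13,"tz": -0.7,"yaw": 0},
  ],
)

```text
t: 20.18
position: [0.4, -0.1311, 0.0005]
tcp_rot: [-180.0, 0.1, 176.7]
wrist_force: [2.9, 0.3, 6.7]
grip_width: 0.0858
```

```bash
python3 look.py -.132 38 tr40|head -2
```

```text
20.175 [ 0.39997384 -0.13110966  0.00047604] [2.93152493 0.25938191 6.67266854]
(array([3.99041e+01, 1.09000e-02, 5.00000e-04, 4.90000e-03]), np.float64(714.7182622660126))
```

Call:
jog_arm(
  targets=[
    {"tx": -0.15,"ty": 0.01,"tz": -0.25,"yaw": 0},
    {"tx": -0.3,"ty": 0.02,"tz": -0.5,"yaw": 0},
    {"tx": -0.4,"ty": 0.02,"tz": -0.75,"yaw": 0},
    {"tx": -0.48,"ty": 0.03,"tz": -1.05,"yaw": 0},
    {"tx": -0.5,"ty": 0.03,"tz": -1.35,"yaw": 0},
    {"tx": -0.57,"ty": 0.03,"tz": -1.65,"yaw": 0},
    {"tx": -0.57,"ty": 0.03,"tz": -1.65,"yaw": 0},
  ],
)

```text
t: 21.15
position: [0.4021, -0.1334, -0.0071]
tcp_rot: [-179.7, 1.1, 176.6]
wrist_force: [0.4, 4.2, 66.8]
grip_width: 0.0857
```

```bash
python3 look.py -.132 62 tr66
```

```text
21.15 [ 0.40211022 -0.13338288 -0.00707332] [ 0.39640611  4.15861705 66.77325112]
(array([4.58595e+01, 1.60000e-02, 2.20000e-03, 6.30000e-03]), np.float64(704.2038041998097))
stamp []
red [(np.int32(258), array([ 10., 131.])), (np.int32(305), array([338., 208.])), (np.int32(61), array([290., 247.])), (np.int32(164), array([570., 338.])), (np.int32(160), array([597., 353.])), (np.int32(179), array([559., 359.])), (np.int32(169), array([625., 369.])), (np.int32(193), array([586., 375.])), (np.int32(178), array([545., 383.])), (np.int32(200), array([615., 392.])), (np.int32(196), array([573., 400.])), (np.int32(215), array([603., 418.])), (np.int32(196), array([631., 437.]))]
```

Call:
jog_arm(
  targets=[
    {"tx": 0,"ty": 0,"tz": 0.5,"yaw": 0},
    {"tx": 0,"ty": 0,"tz": 1,"yaw": 0},
    {"tx": 0.1,"ty": 0,"tz": 1.4,"yaw": 0},
    {"tx": 0.1,"ty": 0,"tz": 1.4,"yaw": 0},
  ],
)

```text
t: 21.75
position: [0.3959, -0.1309, -0.0018]
tcp_rot: [-180.0, 0.1, 176.7]
wrist_force: [2.9, -0.1, 4.9]
grip_width: 0.0852
```

```bash
python3 look.py -.132 45 trj | head -3; python3 - <<'E'
from h import *
a=cv2.imread('pics/tr66.png')[100:260,200:400]; b=cv2.imread('pics/trj.png')[100:260,200:400]
cv2.imwrite('pics/j.png',np.hstack([cv2.resize(x,None,fx=2,fy=2.4,interpolation=cv2.INTER_CUBIC) for x in(a,b)]))
E
```

```text
21.75 [ 0.39588683 -0.13088347 -0.00181825] [ 2.86027464 -0.12846645  4.90298179]
(array([4.67146e+01, 1.28000e-02, 1.50000e-03, 4.90000e-03]), np.float64(632.4377734979397))
stamp [(0.66, [0.7225, 0.7539])]
```

View pics/j.png

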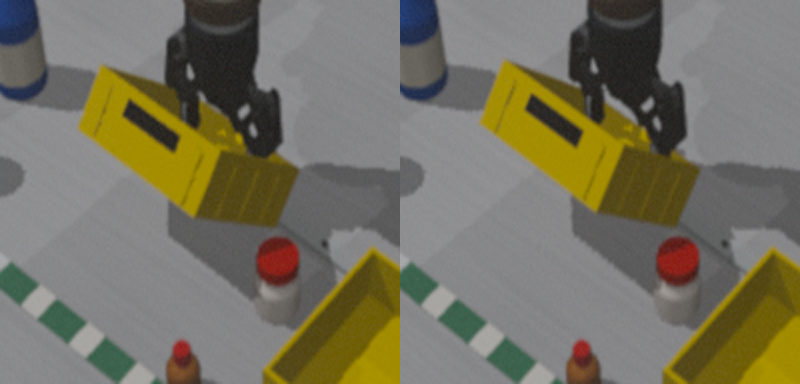

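Call:
jog_arm(
  targets=[
    {"tx": -0.12,"ty": 0.01,"tz": -0.11,"yaw": 0},
    {"tx": -0.22,"ty": 0.01,"tz": -0.22,"yaw": 0},
    {"tx": -0.32,"ty": 0.02,"tz": -0.33,"yaw": 0},
    {"tx": -0.42,"ty": 0.02,"tz": -0.45,"yaw": 0},
    {"tx": -0.42,"ty": 0.02,"tz": -0.45,"yaw": 0},
  ],
)

```text
t: 22.48
position: [0.3931, -0.131, -0.0046]
tcp_rot: [-180.0, 0.4, 176.7]
wrist_force: [4.9, 1.2, 20.3]
grip_width: 0.0856
```

```bash
python3 look.py -.132 53 tr55|head -3
```

```text
22.475 [ 0.39308025 -0.1309565  -0.004646  ] [ 4.92985072  1.15791107 20.29081331]
(array([5.15832e+01, 1.18000e-02, 2.00000e-03, 3.90000e-03]), np.float64(510.14154449838765))
stamp []
```

Call:
jog_arm(
  targets=[
    {"tx": -0.15,"ty": 0.01,"tz": 0.1,"yaw": 0},
    {"tx": -0.35,"ty": 0.02,"tz": 0.1,"yaw": 0},
    {"tx": -0.5,"ty": 0.03,"tz": 0.05,"yaw": 0},
    {"tx": -0.5,"ty": 0.03,"tz": 0.05,"yaw": 0},
  ],
)

```text
t: 23.08
position: [0.3884, -0.1312, -0.0048]
tcp_rot: [-179.9, 0.4, 176.6]
wrist_force: [10.0, -1.9, 9.0]
grip_width: 0.0855
```

```bash
python3 look.py -.132 55 tr57|head -3
```

```text
23.075 [ 0.38843134 -0.13116638 -0.00480626] [10.02725767 -1.88331933  8.99698778]
(array([5.33693e+01, 1.00000e-03, 4.00000e-04, 4.00000e-04]), np.float64(479.6087621461208))
stamp [(0.91, [0.3442, 0.4536])]
```

Call:
jog_arm(
  targets=[
    {"tx": -0.15,"ty": 0.01,"tz": -0.14,"yaw": 0},
    {"tx": -0.28,"ty": 0.02,"tz": -0.28,"yaw": 0},
    {"tx": -0.4,"ty": 0.02,"tz": -0.42,"yaw": 0},
    {"tx": -0.5,"ty": 0.03,"tz": -0.55,"yaw": 0},
    {"tx": -0.5,"ty": 0.03,"tz": -0.55,"yaw": 0},
  ],
)

```text
t: 23.8
position: [0.3858, -0.1319, -0.0075]
tcp_rot: [-179.8, 0.7, 176.6]
wrist_force: [7.8, -1.3, 29.4]
grip_width: 0.0852
```

```bash
python3 look.py -.132 60 tr63|head -4; python3 - <<'E'
import cv2
im=cv2.imread('pics/tr63.png'); h=cv2.cvtColor(im,cv2.COLOR_BGR2HSV)[150:200:12,260:330:8]; print(h.tolist())
E
```

```text
23.8 [ 0.38575225 -0.13187578 -0.00752379] [ 7.81137665 -1.30137463 29.42362755]
(array([ 5.5901e+01, -4.6000e-03,  1.9000e-03,  0.0000e+00]), np.float64(660.6228014705661))
stamp [(0.84, [0.3335, 0.4625])]
red [(np.int32(258), array([ 10., 131.])), (np.int32(314), array([338., 208.])), (np.int32(162), array([570., 337.])), (np.int32(156), array([597., 353.])), (np.int32(176), array([559., 359.])), (np.int32(171), array([625., 369.])), (np.int32(192), array([586., 375.])), (np.int32(178), array([545., 383.])), (np.int32(201), array([615., 392.])), (np.int32(197), array([573., 400.])), (np.int32(213), array([603., 418.])), (np.int32(194), array([631., 437.]))]
[[[30, 2, 144], [22, 25, 114], [23, 141, 65], [28, 247, 166], [28, 255, 165], [28, 255, 166], [28, 255, 167], [28, 252, 167], [24, 177, 82]], [[90, 2, 143], [120, 3, 146], [60, 2, 144], [23, 158, 68], [7, 135, 64], [26, 166, 77], [28, 255, 166], [23, 174, 85], [24, 211, 98]], [[140, 5, 140], [90, 4, 139], [30, 2, 134], [135, 4, 139], [165, 4, 116], [45, 11, 95], [10, 150, 61], [22, 135, 72], [23, 183, 82]], [[0, 0, 137], [0, 0, 134], [150, 2, 136], [105, 4, 138], [150, 4, 140], [120, 4, 139], [0, 0, 94], [0, 0, 92], [25, 39, 78]], [[120, 4, 133], [90, 2, 137], [90, 2, 137], [120, 4, 138], [0, 0, 136], [0, 0, 138], [80, 6, 138], [105, 4, 134], [90, 3, 92]]]
```

```bash
python3 - <<'E'
from h import *
im=arm.read_camera('scene'); w=arm.read_camera('wrist')
a=cv2.resize(im[95:215,225:345],(480,480),interpolation=cv2.INTER_CUBIC); a=np.clip(a*1.6,0,255).astype(np.uint8)
b=np.clip(cv2.resize(w,(320,240))*1.4,0,255).astype(np.uint8); g=cv2.resize(np.clip(w[240:420,200:440]*1.4,0,255).astype(np.uint8),(320,240))
cv2.imwrite('pics/j2.png',np.hstack([a,np.vstack([b,g])])[:,:,::-1])
# free fit
m=yellow(im); h=cv2.cvtColor(im,cv2.COLOR_RGB2HSV); m|=cv2.inRange(h,(0,90,30),(22,255,255)); m[:, :230]=0; m[:,325:]=0;m[200:]=0
m=cv2.morphologyEx(m,cv2.MORPH_OPEN,np.ones((3,3))); c=arm.calibration('scene')
def hull(v):
    P=(BOX+[.085,0,0])@R.from_euler('yxz',[-v[0],v[5],-3.35+v[4]],degrees=True).as_matrix().T
    P=(BOX+[.085,0,0])@(R.from_euler('z',-3.35+v[4],degrees=True)*R.from_euler('y',-v[0],degrees=True)).as_matrix().T+[.4086+v[1],-.132+v[3],v[2]]
    s=np.zeros(m.shape,np.uint8); cv2.fillConvexPoly(s,np.int32(np.round(cv2.convexHull(np.float32(project(c,P)))*16)),255,cv2.LINE_AA,4); return s
for z in(0,.003,.006,.009):
    f=lambda v:np.abs(hull([v[0],v[1],z,v[2],v[3]]).astype(float)-m).sum()/255
    x0=np.array([57,0,0,0.]); r=minimize(f,x0,method='Nelder-Mead',options=dict(initial_simplex=x0+np.array([[0,0,0,0],[8,0,0,0],[0,.008,0,0],[0,0,.005,0],[0,0,0,4]])))
    print(z,r.x.round(4),r.fun)
E
```

```text
Traceback (most recent call last):
IndexError: list index out of range
```

View pics/j2.png

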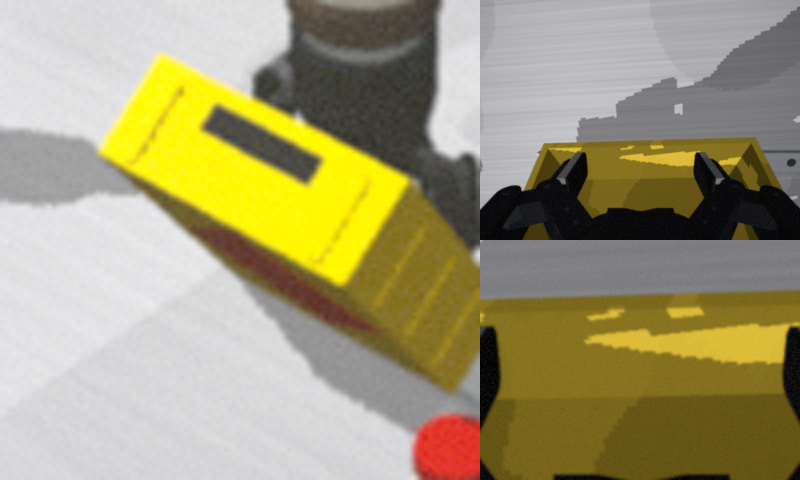

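```bash
cat > free.py <<'E'
from h import *
import sys
c=arm.calibration('scene')
def free(im,zs=(0,.004,.008)):
    h=cv2.cvtColor(im,cv2.COLOR_RGB2HSV); m=yellow(im)|cv2.inRange(h,(0,90,30),(24,255,255))
    m[:,:225]=0; m[:,345:]=0; m[215:]=0; m[:90]=0; m[195:,315:]=0
    m=cv2.morphologyEx(m,cv2.MORPH_OPEN,np.ones((3,3)))
    n,l,st,_=cv2.connectedComponentsWithStats(m); m=np.uint8(255*(l==1+st[1:,4].argmax()))
    def hull(t,d,z,y,w):
        M=(R.from_euler('z',-3.35+w,degrees=True)*R.from_euler('y',-t,degrees=True)).as_matrix()
        P=(BOX+[.085,0,0])@M.T+[.4086+d,-.132+y,z]; s=np.zeros(m.shape,np.uint8)
        cv2.fillConvexPoly(s,np.int32(np.round(cv2.convexHull(np.float32(project(c,P)))*16)),255,cv2.LINE_AA,4); return s
    for z in zs:
        f=lambda v:np.abs(hull(v[0],v[1],z,v[2],v[3]).astype(float)-m).sum()/255
        x0=np.array([55,0,0,0.]); r=minimize(f,x0,method='Nelder-Mead',options=dict(initial_simplex=x0+np.array([[0,0,0,0],[9,0,0,0],[0,.008,0,0],[0,0,.006,0],[0,0,0,4]])))
        print(z,'tilt,d,y,yaw',r.x.round(4),round(r.fun))
if __name__=='__main__':
    if len(sys.argv)>1:
        for n in sys.argv[1:]: print(n); free(cv2.imread(f'pics/{n}.png')[:,:,::-1])
    else:
        s=arm.observe();print(s['t'],s['position'],s['wrist_force']); free(arm.read_camera('scene'))
E
python3 free.py tr40 tr66 trj tr55 tr57 tr63
```

```text
tr40
0 tilt,d,y,yaw [3.86957e+01 8.30000e-03 2.90000e-03 2.97040e+00] 552
0.004 tilt,d,y,yaw [3.77309e+01 8.80000e-03 2.30000e-03 3.58890e+00] 648
0.008 tilt,d,y,yaw [4.00155e+01 1.78000e-02 8.50000e-03 2.57260e+00] 603
tr66
0 tilt,d,y,yaw [4.42466e+01 1.06000e-02 3.10000e-03 3.34400e+00] 540
0.004 tilt,d,y,yaw [4.44814e+01 1.40000e-02 5.90000e-03 3.84280e+00] 560
0.008 tilt,d,y,yaw [4.49732e+01 1.89000e-02 8.80000e-03 3.72210e+00] 579
trj
0 tilt,d,y,yaw [4.54113e+01 9.30000e-03 3.60000e-03 2.22480e+00] 472
0.004 tilt,d,y,yaw [4.57095e+01 1.27000e-02 5.90000e-03 3.03990e+00] 489
0.008 tilt,d,y,yaw [4.57191e+01 1.60000e-02 8.80000e-03 3.40870e+00] 507
tr55
0 tilt,d,y,yaw [5.08853e+01 9.00000e-03 3.40000e-03 1.90760e+00] 371
0.004 tilt,d,y,yaw [5.06192e+01 1.14000e-02 4.90000e-03 2.04410e+00] 397
0.008 tilt,d,y,yaw [5.08575e+01 1.51000e-02 8.30000e-03 2.36320e+00] 430
tr57
0 tilt,d,y,yaw [5.39574e+01 4.10000e-03 2.40000e-03 1.01400e+00] 439
0.004 tilt,d,y,yaw [5.36197e+01 5.70000e-03 4.20000e-03 5.67600e-01] 467
0.008 tilt,d,y,yaw [5.36393e+01 9.50000e-03 6.60000e-03 1.19360e+00] 490
tr63
0 tilt,d,y,yaw [5.87302e+01 3.60000e-03 2.30000e-03 2.30930e+00] 458
0.004 tilt,d,y,yaw [5.86762e+01 6.80000e-03 4.50000e-03 2.30350e+00] 481
0.008 tilt,d,y,yaw [5.86003e+01 9.80000e-03 7.50000e-03 2.18950e+00] 507
```

Call:
jog_arm(
  targets=[
    {"tx": -0.2,"ty": 0.01,"tz": 0.1,"yaw": 0},
    {"tx": -0.4,"ty": 0.02,"tz": 0.1,"yaw": 0},
    {"tx": -0.45,"ty": 0.02,"tz": -0.05,"yaw": 0},
    {"tx": -0.5,"ty": 0.02,"tz": -0.2,"yaw": 0},
    {"tx": -0.5,"ty": 0.02,"tz": -0.2,"yaw": 0},
  ],
)

```text
t: 24.62
position: [0.375, -0.1299, -0.0143]
tcp_rot: [-180.0, -0.0, 176.6]
wrist_force: [0.4, -3.1, 5.4]
grip_width: 0.0851
```

```bash
python3 free.py
```

```text
24.625 [ 0.37501291 -0.12990469 -0.01426864] [ 0.41080451 -3.14575443  5.35716096]
0 tilt,d,y,yaw [7.28762e+01 6.20000e-03 1.40000e-03 5.14000e+00] 593
0.004 tilt,d,y,yaw [7.28246e+01 8.20000e-03 3.70000e-03 6.49030e+00] 608
0.008 tilt,d,y,yaw [7.24337e+01 1.14000e-02 6.10000e-03 6.87030e+00] 638
```

Call:
jog_arm(
  targets=[
    {"tx": 0.15,"ty": 0,"tz": 0.35,"yaw": 0},
    {"tx": 0.3,"ty": 0,"tz": 0.65,"yaw": 0},
    {"tx": 0.3,"ty": 0,"tz": 0.65,"yaw": 0},
  ],
)

```text
t: 25.05
position: [0.3783, -0.1295, -0.0077]
tcp_rot: [180.0, -0.0, 176.7]
wrist_force: [-0.5, -0.2, 1.8]
grip_width: 0.0858
```

```bash
python3 free.py
```

```text
25.05 [ 0.37830779 -0.12946507 -0.00772675] [-0.52779245 -0.23293472  1.82549373]
0 tilt,d,y,yaw [6.53707e+01 6.20000e-03 1.70000e-03 7.25620e+00] 489
0.004 tilt,d,y,yaw [6.51207e+01 9.00000e-03 5.30000e-03 6.20410e+00] 522
0.008 tilt,d,y,yaw [6.49268e+01 1.21000e-02 7.10000e-03 6.71680e+00] 543
```

Call:
jog_arm(
  targets=[
    {"tx": 0.3,"ty": -0.02,"tz": 0.5,"yaw": 0},
    {"tx": 0.7,"ty": -0.04,"tz": 1,"yaw": 0},
    {"tx": 1.15,"ty": -0.07,"tz": 1.4,"yaw": 0},
    {"tx": 1.6,"ty": -0.1,"tz": 1.75,"yaw": 0},
    {"tx": 2.1,"ty": -0.12,"tz": 2.05,"yaw": 0},
    {"tx": 2.6,"ty": -0.15,"tz": 2.3,"yaw": 0},
    {"tx": 3.2,"ty": -0.2,"tz": 2.4,"yaw": 0},
    {"tx": 3.8,"ty": -0.24,"tz": 2.4,"yaw": 0},
  ],
)

```text
t: 26.1
position: [0.4182, -0.1309, 0.0201]
tcp_rot: [179.9, 0.2, 176.7]
wrist_force: [-8.1, 21.4, 45.1]
grip_width: 0.0854
```

Call:
jog_arm(
  targets=[
    {"tx": 0.6,"ty": -0.02,"tz": 0,"yaw": 0},
    {"tx": 1.2,"ty": -0.04,"tz": 0,"yaw": 0},
    {"tx": 2.5,"ty": -0.05,"tz": 1,"yaw": 0},
    {"tx": 3,"ty": -0.05,"tz": 5,"yaw": 0},
    {"tx": 0,"ty": -0.05,"tz": 10,"yaw": 0},
    {"tx": -6,"ty": -0.05,"tz": 10,"yaw": 0},
    {"tx": -11,"ty": -0.05,"tz": 10,"yaw": 0},
    {"tx": -11,"ty": -0.05,"tz": 10,"yaw": 0},
  ],
)

```text
t: 27.1
position: [0.3046, -0.1326, 0.1169]
tcp_rot: [-179.9, 0.1, 176.6]
wrist_force: [0.4, 0.6, 0.3]
grip_width: 0.0853
```

```bash
python3 crates.py '[[.51,.15,-3],[.5,-.134,-4]]'
```

```text
27.2 [ 0.30672123 -0.13282385  0.11657121] [-1.79963238e+02  8.16188376e-02  1.76621350e+02]
(array([ 0.50990447,  0.14925258, -3.18878252]), np.float64(292.43529411764706))
(array([ 0.50827921,  0.14736572, -1.69021864]), np.float64(479.8588235294118))
(array([ 0.50374154, -0.11759588,  5.59966339]), np.float64(394.7921568627451))
(array([ 0.49876567, -0.12201098,  6.560923  ]), np.float64(363.8705882352941))
```

Call:
jog_arm(
  targets=[
    {"tx": 0,"ty": 1.5,"tz": -4,"yaw": 2.75},
    {"tx": 1,"ty": 1.5,"tz": -9,"yaw": 2.75},
    {"tx": 2,"ty": 1.5,"tz": -11.6,"yaw": 2.75},
    {"tx": 6.5,"ty": 1.5,"tz": -11.6,"yaw": 2.75},
    {"tx": 8,"ty": 1.5,"tz": -11.6,"yaw": 2.75},
    {"tx": 9,"ty": 1.5,"tz": -11.6,"yaw": 2.75},
    {"tx": 10,"ty": 1.45,"tz": -11.6,"yaw": 2.75},
    {"tx": 10.8,"ty": 1.4,"tz": -11.6,"yaw": 2.75},
  ],
)

```text
t: 28.2
position: [0.4144, -0.1184, -0.0001]
tcp_rot: [180.0, -0.1, 179.4]
wrist_force: [-2.0, 0.4, -2.2]
grip_width: 0.0856
```

```bash
python3 - <<'E'
from h import *
S=arm.calibration('scene');m=yellow(arm.read_camera('scene'));s=arm.observe();print(s['t'],s['position'],s['tcp_rot'],s['wrist_force'])
print(fit_crate([(S,m)],[.5,-.12,4]))
T=arm.calibration('top')
for n,c,f in(('top',T,'top0'),('scene',S,'scene0')):
    im=cv2.imread(f'pics/{f}.png'); h=cv2.cvtColor(im,cv2.COLOR_BGR2HSV); g=cv2.inRange(h,(60,100,30),(90,255,255))
    ys,xs=np.nonzero(g); w=world(c,np.c_[xs,ys],0); k=(abs(w[:,0]-.641)<.035)&(w[:,1]>-.31)&(w[:,1]<.34); w=w[k]
    print(n,k.sum(),np.polyfit(w[:,1],w[:,0],1),w.min(0),w.max(0))
E
```

```text
28.25 [ 4.15302732e-01 -1.18581934e-01  8.74059064e-05] [-1.79999888e+02  1.10583558e-02  1.79413763e+02] [-0.16975327  0.60964358 -0.21678349]
(array([ 0.51087289, -0.1201724 ,  5.19005254]), np.float64(471.40784313725493))
top 2323 [0.01112469 0.64104737] [ 0.62430461 -0.29299426  0.        ] [0.65853665 0.32489158 0.        ]
scene 1482 [0.01113911 0.64072247] [ 6.26114781e-01 -2.90094630e-01 -1.11022302e-16] [6.56884602e-01 3.22981291e-01 1.11022302e-16]
```

Call:
jog_arm(
  targets=[
    {"tx": 1,"ty": -0.1,"tz": 0,"yaw": 0},
    {"tx": 2,"ty": -0.2,"tz": 0,"yaw": 0},
    {"tx": 3,"ty": -0.3,"tz": 0,"yaw": 0},
    {"tx": 4,"ty": -0.4,"tz": 0,"yaw": 0},
    {"tx": 5,"ty": -0.5,"tz": 0,"yaw": 0},
    {"tx": 6,"ty": -0.6,"tz": 0,"yaw": 0},
    {"tx": 7,"ty": -0.7,"tz": 0,"yaw": 0},
    {"tx": 7.5,"ty": -0.75,"tz": 0,"yaw": 0},
  ],
)

```text
t: 29.25
position: [0.4899, -0.1261, 0.0002]
tcp_rot: [-180.0, -0.0, 179.4]
wrist_force: [-6.1, 0.4, 4.4]
grip_width: 0.0852
```

```bash
python3 crates.py '[[.58,-.125,0]]'
```

```text
29.35 [ 4.90229403e-01 -1.26113515e-01  1.89835699e-04] [-1.79994393e+02  4.93228319e-02  1.79416824e+02]
(array([ 0.58830932, -0.13428094,  0.64575744]), np.float64(2786.219607843137))
(array([ 0.58347504, -0.13558123,  0.10432967]), np.float64(433.38823529411764))
```

Call:
jog_arm(
  targets=[
    {"tx": 1,"ty": 0,"tz": 0,"yaw": 0},
    {"tx": 2,"ty": 0,"tz": 0,"yaw": 0},
    {"tx": 3,"ty": 0,"tz": 0,"yaw": 0},
    {"tx": 4,"ty": 0,"tz": 0,"yaw": 0},
    {"tx": 4.7,"ty": 0,"tz": 0,"yaw": 0},
    {"tx": 5,"ty": 0,"tz": 0,"yaw": 0},
    {"tx": 5.1,"ty": 0,"tz": 0,"yaw": 0},
    {"tx": 5.1,"ty": 0,"tz": 0,"yaw": 0},
  ],
)

```text
t: 30.35
position: [0.5404, -0.126, 0.0001]
tcp_rot: [180.0, 0.0, 179.4]
wrist_force: [-1.7, -0.1, -0.7]
grip_width: 0.0854
```

Call:
jog_arm(
  targets=[
    {"tx": -2,"ty": 0,"tz": 0,"yaw": 0},
    {"tx": -6,"ty": 0,"tz": 0,"yaw": 0},
    {"tx": -11,"ty": 0,"tz": 2,"yaw": 0},
    {"tx": -17,"ty": 0,"tz": 4,"yaw": 0},
    {"tx": -22,"ty": 0,"tz": 6,"yaw": 0},
    {"tx": -24,"ty": 0,"tz": 7,"yaw": 0},
    {"tx": -24,"ty": 0,"tz": 7,"yaw": 0},
  ],
)

```text
t: 31.22
position: [0.3008, -0.1265, 0.0713]
tcp_rot: [-179.9, 0.2, 179.3]
wrist_force: [0.3, -1.1, 0.2]
grip_width: 0.0856
```

```bash
python3 crates.py '[[.63,-.135,0],[.51,.15,-3]]'; python3 - <<'E'
from h import *
im=arm.read_camera('top'); cv2.imwrite('pics/topE.png',im[:,:,::-1]); a=cv2.imread('pics/top0.png')[:,:,::-1]
T=arm.calibration('top')
for i in(a,im):
    h=cv2.cvtColor(i,cv2.COLOR_RGB2HSV); r=cv2.inRange(h,(0,150,60),(8,255,255))|cv2.inRange(h,(172,150,60),(180,255,255)); r[:,:300]=0; r[:,380:]=0
    n,_,st,ce=cv2.connectedComponentsWithStats(r); print([(st[k,4],ce[k].round(1)) for k in range(1,n) if st[k,4]>30])
E
```

```text
31.325 [ 0.30123712 -0.12624487  0.07017185] [-1.79973561e+02  9.60730654e-02  1.79396237e+02]
(array([ 0.63756365, -0.13303486, -1.33221713]), np.float64(743.2))
(array([ 0.63325755, -0.13590509, -0.97740289]), np.float64(477.0980392156863))
(array([ 0.50990447,  0.14925258, -3.18878252]), np.float64(293.43529411764706))
(array([ 0.50836678,  0.14699819, -1.69830472]), np.float64(477.25882352941176))
[(np.int32(64), array([342.8, 225.5])), (np.int32(376), array([334. , 291.8]))]
[(np.int32(70), array([342.6, 225.8])), (np.int32(378), array([334. , 291.8]))]
```

Call:
jog_arm(
  targets=[
    {"tx": 4,"ty": -0.6,"tz": -4,"yaw": 0},
    {"tx": 9,"ty": -0.6,"tz": -7,"yaw": 0},
    {"tx": 15,"ty": -0.6,"tz": -7,"yaw": 0},
    {"tx": 20,"ty": -0.6,"tz": -7,"yaw": 0},
    {"tx": 22.5,"ty": -0.6,"tz": -7,"yaw": 0},
    {"tx": 23.6,"ty": -0.6,"tz": -7,"yaw": 0},
    {"tx": 24.1,"ty": -0.6,"tz": -7,"yaw": 0},
    {"tx": 24.25,"ty": -0.6,"tz": -7,"yaw": 0},
  ],
)

```text
t: 32.38
position: [0.5419, -0.1319, -0.0003]
tcp_rot: [180.0, -0.1, 179.4]
wrist_force: [-1.9, 0.6, -1.2]
grip_width: 0.0854
```

Call:
jog_arm(
  targets=[
    {"tx": 0,"ty": 0,"tz": 0,"yaw": 0},
    {"tx": -2,"ty": 0,"tz": 0,"yaw": 0},
    {"tx": -6,"ty": 0,"tz": 0,"yaw": 0},
    {"tx": -11,"ty": 0,"tz": 2,"yaw": 0},
    {"tx": -17,"ty": 0,"tz": 6,"yaw": 0},
    {"tx": -22,"ty": 0,"tz": 10,"yaw": 0},
    {"tx": -25,"ty": 0,"tz": 12,"yaw": 0},
    {"tx": -25,"ty": 0,"tz": 12,"yaw": 0},
  ],
)

```text
t: 33.38
position: [0.2923, -0.1326, 0.1229]
tcp_rot: [-179.8, 0.3, 179.3]
wrist_force: [0.4, -1.2, 0.2]
grip_width: 0.0856
```

```bash
python3 crates.py '[[.64,-.135,0]]'; python3 - <<'E'
from h import *
# rim-edge check in top view: rim mid-points of the predicted pose, local edge offsets across the far and near rim edge
im=arm.read_camera('top'); T=arm.calibration('top'); m=yellow(im)
for y in(-.19,-.16,-.13,-.10,-.075):
    xs=np.arange(.53,.75,.0005); px=project(T,np.c_[xs,np.full(len(xs),y),np.full(len(xs),.06)])
    v=m[px[:,1].round().astype(int),px[:,0].round().astype(int)]>0; k=xs[v]; print(y,k.min().round(4),k.max().round(4),((k.min()+k.max())/2).round(4),'line',round(.641+.0111*y,4))
E
```

```text
33.475 [ 0.29317715 -0.1323226   0.12055426] [-1.79940535e+02  1.49598514e-01  1.79361137e+02]
(array([ 0.63856956, -0.13336845, -0.63913829]), np.float64(763.5450980392156))
(array([ 0.63732364, -0.13481193, -1.69866323]), np.float64(491.2470588235294))
-0.19 0.548 0.721 0.6345 line 0.6389
-0.16 0.552 0.721 0.6365 line 0.6392
-0.13 0.552 0.723 0.6375 line 0.6396
-0.1 0.5525 0.723 0.6377 line 0.6399
-0.075 0.5525 0.723 0.6377 line 0.6402
```

```bash
python3 -c "
from rig import arm
print(arm.job_done())"
```

```text
the job is handed in; nothing more can be done
None
```

I tipped both crates, left then right. The red diamond is on the right crate, so I pushed that one out across the dispatch line with the open fingers and handed the job in. It took about 33.5 s of the 72 s.

**Last checks**
- **Stamped crate:** it fits as standing flat, with its centre at x = 0.637–0.639 m, y ≈ -0.134 m. The line is at x = 0.6395 m there, so the crate is 1–2 mm short of centre.
- **Squareness:** the line's yaw is -0.6°. The top camera puts the crate at -0.6° and the scene camera at -1.7°, so they disagree by about 1°.
- **Left crate:** it stands flat against the strip at (0.510, 0.149). It slid about 13 mm towards the robot when tipped and was not moved back.
- **White jar and vial:** neither had moved in the top camera. I did not re-measure the other bottles and jars, and the arm did not work near them.

**What went less well**
- **Fingertip height:** the open fingertips stood about 34 mm above the reported TCP height, not where the text implied, so I found them by touching the left crate's floor.
- **Tilt angles:** the left crate reached about 67°. The right one jammed at about 46°, with 67 N at the wrist. It then slipped briefly to about 73° before I brought it back to 65° and let it down.
- **Letting down:** wrist force read about 50 N while I let the right crate down, and the crate landed turned about 6° and some 15 mm to the left. The two-finger push squared it and brought it back over.

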